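Shut the cycler and press the sunken run key

ROBOT

A 6-joint arm with a two-finger parallel gripper is mounted at the origin on the work surface. World frame = base frame: x ahead of the robot, y to its left, z up, the work surface at z = 0. Lengths are in mm, angles in degrees, forces in N, time in s.
With the tool pointing down it reaches from about 350 to 850 mm from the base axis. Payload 8.1 kg.
Tool frame: the origin (TCP) lies midway between the tips of the shut fingers; the grasp point (between the pads) lies 19 mm behind it (r.grasp_offset is the distance from the TCP to the grasp point, in mm); z points along the fingers, x is the direction in which the jaws open and shut, and the axes are right-handed (so a half turn about z gives the same grasp; the last joint's range is limited). The gripper opens to 85 mm and grips with 20 to 120 N. Pads are 22 mm wide; open, the fingers measure 114 mm over their backs; the gripper's body (76 mm by 85 mm) begins 54 mm behind the grasp point. The pads swing forward as they close: fully open they stand 13 mm farther back than shut.
Start: joints at [66.956, 7.471, 85.268, -0, 87.261, -4.893], TCP at [186.895, 570.154, 231.292] pointing down, gripper open.
Joint ranges: [-169.43, 169.43], [-51.17, 129.36], [1.28, 143.12], [-76.62, 256.62], [0, 156.53], [-152.29, 152.29]. Speed limits (degrees/s): [136.94, 136.94, 159.86, 180, 180, 180].

INTERFACE

Orientations are given as [roll, pitch, yaw] about the fixed x, y, z axes, in that order (R = Rz(yaw) Ry(pitch) Rx(roll)).
In Python, from bench import r, optics, hand_in gives the robot as it stands.
- The arm moves only by the shell command python3 -m pendant 'ROWS' [FORCE]. ROWS is JSON, a list of rows, each a list of 5 numbers: the opening, from 0 (shut) to 1 (fully open), then the shift along the tool's x, y, z in mm, then the turn about the tool's z in degrees. A call has 1 to 10 rows; each row shifts and turns the commanded pose from where the row before left it, along the tool's axes as they then stand; what a row does not reach is not made up. A row lasts 1/10 s, in which the tool goes at most 50 mm and 8.59 degrees, less where a joint would pass 70% of its speed; a pose out of reach is approached as far as the arm can. A call with a gripper value outside its range is refused whole. The fingers move at their own pace and stop on an object; FORCE is the grip in N (left out, the last holds). Time passes only in rows, so rows that do not move let the fingers close. It gives the time, the measured TCP pose, the force and the opening at its end, in the units of the state.
- r.sense(): the state, without advancing time (a new reading comes with each control period).
- optics.snapshot(name): name is "scene" or "side" or "wrist"; returns (picture, depth): 420x560x3 uint8, blue, green, red; 420x560 float32, mm along the optical axis (not along the pixel's ray), 0 where there is no reading.
- optics.camera_params(name): a dict with "camera_matrix" (3x3 intrinsics, pixels), "eye" and "orientation" of the camera in the world. Camera axes: x right, y down, z forward; pixel columns grow to the right and rows downward; lengths in mm; the calibration is good to about 2 mm. The wrist camera is an equidistant fisheye: a pixel r from the principal point sees the ray r / f radians off the axis. A picture is of the moment at which its call begins: read the wrist's pose just before it. camera_params takes no time and is no camera call; for the wrist camera it gives the pose at the moment of the call.
- hand_in(): hands the job in, once; it reports no verdict.
Trained networks look in the newest picture that a camera, given by its name, has taken for a name from the list of things; names that differ only in an ending like _2 or _b are one class to them, and where a whole thing is asked for, a point or a joint stands for the part that bears it (a point fixed in the world has none). Each returns a list of dicts, best first, with "score" (0 to 1); they miss things now and then, are a little off and sometimes report something else, mostly with a low value. They report only what shows in the picture. A call takes as long as a camera call.
- optics.search_frame(camera, query): "at" ([x, y, z] in mm, in world coordinates, good to about 4 mm: the middle of the surface that is visible of it).
The state is a dict: "time": time; "joint_pos": joint angles; "qd": joint speeds; "joint_efforts": joint torques, N m; "tool_pos": TCP position; "tcp_rot": TCP orientation; "ft_force": force on the tool from outside, world axes, zero at the start; "wrist_torque": the same for the moment, N m; "finger_gap": finger opening in mm.
Only numpy, scipy, OpenCV 4.12 (cv2) and the standard library are available. Lean on these libraries where they do the work, as an engineer would, in place of code of your own. Each camera call takes 0.05 s, during which the arm holds its last target. There are 200 camera calls.

TASK

Start the compact thermal cycler: push its open lid fully shut with your fingertips, then reach a fingertip into the round well on the front deck and press the sunken round run key all the way down for a moment, and let it come up again. Do not press the run key before the lid is shut, never press the square eject key in the square well, do not lift the lid further open, and leave the bottle, tube rack and mouse where they are; nothing is to be picked up.

Things in the scene. Friction and masses are not known exactly. Their poses are not given: they have to be found in the camera images.
- cycler: Compact beige bench instrument, fixed to the table, 270 deep (its x) by 200 wide (its y), deck 100 high. Origin at the centre of its underside; its x axis points away from its front (the key side, nearest the robot) to the hinge at the rear. Its yaw varies up to about 0.35 rad either way. The two key modules stand on the front part of the deck, the lid closes over the rear part.
- lid (a joint): Lid hinge angle in rad: 0 = fully shut (level), grows as it opens; starts between about 0.8 and 1.2 (leaning up over the rear, free edge towards the front and up). The hinge is stiff: the lid stays where it is left, and 1 to 2 N square to its face at the free edge (about 5 N if pushed straight down while it stands steep) moves it. The lid is a slab 150 long, 172 wide, 30 thick.
- lid_hinge (a point): Fixed point at the middle of the hinge line, 104 above the table, at the cycler's rear. The hinge line runs along the cycler's y axis. With the lid shut, the lid's underside is level with this point, and its top face 30 higher.
- lid_edge (a point): Middle of the lid's free edge, on its outer (top) face: 153 from the hinge along the lid and 30 off the lid's underside. With the lid shut it is 134 above the table. To shut the lid push here, or anywhere on the outer face near this edge, down and towards the front.
- run_module: Black block 68 x 68 x 30 fixed on the deck, with a ROUND well 48 in diameter in its top; origin at the centre of its underside (100 above the table), axes parallel to the cycler's. It is either the left or the right one of the two modules (centres 90 apart).
- run_mouth (a point): Centre of the round well's mouth, level with the module's top, 130 above the table.
- run_key (a joint): Travel of the run key in m: 0 = up, 0.006 = fully down. Spring return: starts to move at about 1.5 N, fully down takes about 5 N.
- run_key_top (a point): Centre of the top of the round run key (disc 32 in diameter, grey), which is the floor of the round well; it lies 15 below the mouth when up, 21 below when pressed. Moves with the key.
- eject_module: The other black block, 68 x 68 x 30, with a SQUARE well 46 x 46 and a square grey key (29 x 29) sunk 15 below its mouth. Leave that key alone. Origin at the centre of its underside.
- eject_key (a joint): Travel of the square eject key in m: 0 = up, 0.006 = fully down. Must stay up.
- bottle: Bystander: white reagent bottle, 44 in diameter, 85 high, standing beside the cycler at its left. Origin at the centre of its underside.
- rack: Bystander: white block rack of capped tubes, 100 x 52, 50 high, beside the cycler at its right. Origin at the centre of its underside.
- mouse: Bystander: black computer mouse, 105 x 60 x 30, on the table at the right of the cycler's front. Origin at the centre of its underside.

How it is judged:
By the outcome, as a careful person would: the job done as asked, in the order asked, and still so for the second after the job is handed in, with the robot touching nothing.
It also fails if it takes over 51 s, if anything falls off the work surface, if the arm or the gripper's body presses on something with over 40 N, if the wrist force passes 120 N, or if a joint passes its speed limit or range.

## Working session

There is one attempt and no reset: what is moved stays moved. The work goes in short steps, Python scripts to look and compute and a shell command to move; the robot and the scene stay as the last step left them, time stands still between calls to the robot, and variables do not carry over. Pictures are saved under pics/ and viewed, about 8 in all and at most 12, crops included, and the job is handed in when it is done.

```bash
mkdir -p pics; cat > h.py <<'E'
import numpy as np,cv2
from scipy.spatial.transform import Rotation as R
from bench import r,optics
E
python3 - <<'E'
from h import *
s=r.sense();print(s)
a=[]
for c in("scene","side"):
    p,d=optics.snapshot(c);a.append(p);np.save(f'{c}.npy',d);cv2.imwrite(f'pics/{c}0.png',p)
    print(c,optics.camera_params(c))
    for q in("run_key_top","run_module","eject_module","eject_key","lid","cycler","bottle","rack","mouse"):
        print(q,[(np.round(o['at']),round(o['score'],2)) for o in optics.search_frame(c,q)[:2]])
E
```

```text
{'time': 0.0, 'joint_pos': array([ 6.69542320e+01,  7.51564390e+00,  8.53306094e+01, -2.36698890e-04,
        8.72626369e+01, -4.89168064e+00]), 'qd': array([ 0.04146799,  0.00077685,  0.00880804,  0.05546094,  0.15341246,
       -0.00268017]), 'joint_efforts': array([-1.37484194e-04, -5.69374180e+01, -5.00574124e+01, -4.72702743e-05,
        1.44221078e-02, -1.61290825e-05]), 'tool_pos': array([186.68778107, 569.62036592, 230.22611513]), 'tcp_rot': array([-1.79990950e+02,  1.08513744e-01,  7.18459327e+01]), 'ft_force': array([ 0.23991455,  0.01623518, -0.72186918]), 'wrist_torque': array([ 0.03480782, -0.05668902,  0.03917414]), 'finger_gap': 85.18547661726177}
scene {'camera_matrix': array([[430.47399696,   0.        , 283.73679944],
       [  0.        , 430.47399696, 197.40859094],
       [  0.        ,   0.        ,   1.        ]]), 'eye': array([ 960.02433822, -153.46082883,  711.18779584]), 'orientation': array([-144.40099052,    0.23793902,   68.50447632])}
run_key_top [(array([470., -56., 119.]), 0.52)]
run_module [(array([468., -57., 126.]), 0.81), (array([ 657., -105.,  17
[... 384 characters left out ...]
   26.]), 0.83), (array([ 474., -146.,  124.]), 0.37)]
side {'camera_matrix': array([[446.49764163,   0.        , 284.09088296],
       [  0.        , 446.49764163, 215.35400308],
       [  0.        ,   0.        ,   1.        ]]), 'eye': array([285.43722811, 650.08161289, 676.16326469]), 'orientation': array([-128.75644197,   -0.87264898, -153.87277959])}
run_key_top []
run_module [(array([470., -43., 117.]), 0.89)]
eject_module [(array([ 467., -148.,  125.]), 0.76)]
eject_key [(array([ 466., -145.,  124.]), 0.74)]
lid [(array([617., -13., 215.]), 0.64)]
cycler [(array([586., -13., 104.]), 0.85)]
bottle [(array([544.,  76.,  50.]), 0.87)]
rack [(array([ 654., -292.,   49.]), 0.6)]
mouse []
```

View pics/scene0.png

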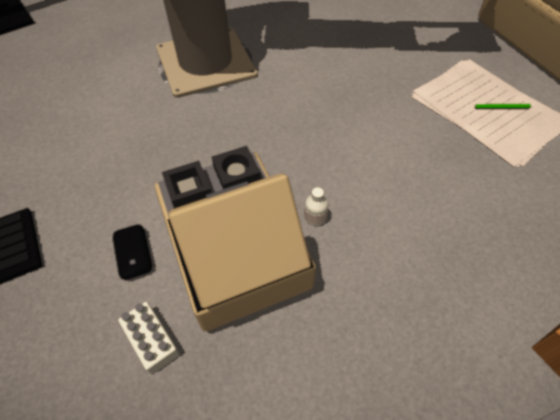

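View pics/side0.png

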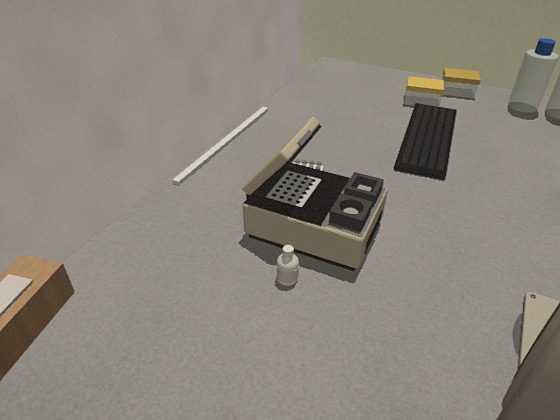

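The scene picture shows the round well at about (236,167), on the left, and the square well at about (187,184). The lid face has corners near (168,218), (287,178), (312,262) and (203,306). The side picture agrees, with the round well at (350,208). Next I'll fit the lid plane and the well positions.

```bash
cat >> h.py <<'E'
def cam(c):
    p=optics.camera_params(c);return p['camera_matrix'],np.array(p['eye']),R.from_euler('xyz',p['orientation'],degrees=True).as_matrix()
def rays(c,uv):
    K,e,M=cam(c);uv=np.atleast_2d(uv).astype(float)
    return e,(np.c_[uv,np.ones(len(uv))]@np.linalg.inv(K).T)@M.T
def onz(c,uv,z):
    e,d=rays(c,uv);return e+d*((z-e[2])/d[:,2])[:,None]
E
python3 - <<'E'
from h import *
d=np.load('scene.npy')
m=np.zeros(d.shape,np.uint8);cv2.fillPoly(m,[np.array([[178,222],[284,188],[302,258],[208,295]])],1)
v,u=np.nonzero((m>0)&(d>0));e,ry=rays('scene',np.c_[u,v]);P=e+ry*d[v,u][:,None]
c=np.median(P,0)
for _ in range(3):
    U,S,V=np.linalg.svd(P-P.mean(0),full_matrices=False);n=V[2]*np.sign(V[2,2]);res=(P-P.mean(0))@n;P0=P;P=P[abs(res)<max(3,2*res.std())]
c=P.mean(0);print('n',n,'res',res.std(),len(P))
yaw=np.arctan2(-n[1],-n[0]);th=np.arctan2(np.hypot(*n[:2]),n[2]);print('yaw',np.degrees(yaw),'lid',th)
for k in([168,218],[287,178],[312,262],[203,306]):
    e,q=rays('scene',k);q=q[0];print(k,np.round(e+q*((c-e)@n/(q@n)),1))
for nm,cc,uv in(('run','scene',(236,167)),('run','side',(350,208)),('ej','scene',(187,184)),('ej','side',(364,186))):print(nm,cc,onz(cc,uv,130).round(1))
for c_,b in(('scene',(150,135,280,235)),):
    p=cv2.imread('pics/scene0.png')[b[1]:b[3],b[0]:b[2]]
q=cv2.imread('pics/side0.png')[160:240,310:410]
cv2.imwrite('pics/crop1.png',np.hstack([cv2.resize(p,(400,308),interpolation=3),cv2.resize(q,(385,308),interpolation=3)]))
E
```

```text
n [0.78274276 0.020874   0.62199522] res 0.954705311570241 8106
yaw -178.47241193059213 lid 0.8995080906746041
[168, 218] [ 619.4 -184.1  238.6]
[287, 178] [615.  -14.8 238.4]
[312, 262] [699.4  -8.  132.1]
[203, 306] [ 705.2 -177.7  130.5]
run scene [[480.3 -56.9 130. ]]
run side [[470.6 -46.  130. ]]
ej scene [[ 485.2 -145.8  130. ]]
ej side [[ 469.7 -132.7  130. ]]
```

View pics/crop1.png

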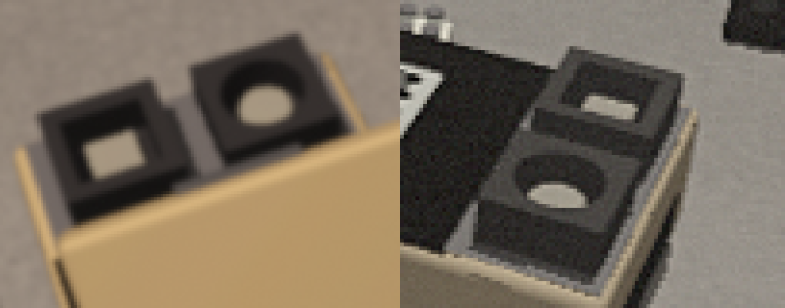

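In the crop the round mouth is at scene (236.5,166) and side (352,207.5), and the square well is the right-hand one. The plane fit gives yaw of about 1.5°, lid angle of about 0.90 rad, free edge at about (617,-99,238) and hinge x of about 689. The edge height should be 242, so this fits. First I'll raise and turn the tool to yaw 0 with the fingers shutting.

```bash
python3 -m pendant '[[0,0,0,-10,8],[0,0,0,-10,8],[0,0,0,-10,8],[0,0,0,-10,8],[0,0,0,-10,8],[0,0,0,-10,8],[0,0,0,-10,8],[0,0,0,-10,8],[0,0,0,-10,7.85],[0,0,0,0,0]]' 30
python3 -m pendant '[[0,26,39,0,0],[0,26,39,0,0],[0,26,39,0,0],[0,26,39,0,0],[0,26,39,0,0],[0,26,39,0,0],[0,26,39,0,0],[0,26,39,0,0],[0,26,39,0,0],[0,26,39,0,0]]'
```

```text
time: 2.0
tool_pos: [187.1, 570.8, 323.2]
tcp_rot: [-179.8, -0.1, -0.1]
ft_force: [-0.1, 0.2, -0.4]
finger_gap: -0.4
time: 3.0
tool_pos: [447.5, 178.4, 320.9]
tcp_rot: [-180.0, -0.0, 0.3]
ft_force: [0.7, 0.1, -0.3]
finger_gap: 0.1
```

```bash
python3 -m pendant '[[0,29,40,0,0],[0,29,40,0,0],[0,29,40,0,0],[0,29,40,0,0],[0,29,40,0,0],[0,29,40,0,0],[0,29,37,0,0],[0,0,0,30,0],[0,0,0,30,0],[0,0,0,20,0]]'
python3 - <<'E'
from h import *
p,d=optics.snapshot('side');s=r.sense();print(s['tool_pos'],s['ft_force']);cv2.imwrite('pics/side2.png',cv2.resize(p[60:300,180:460],(700,600)))
E
```

```text
time: 4.0
tool_pos: [649.0, -97.3, 237.3]
tcp_rot: [-179.9, 0.2, 0.2]
ft_force: [-0.0, 0.1, -0.3]
finger_gap: 0.4
[647.52177013 -96.69700704 233.64769784] [-0.50303937 -0.23369518 -3.66752952]
```

View pics/side2.png

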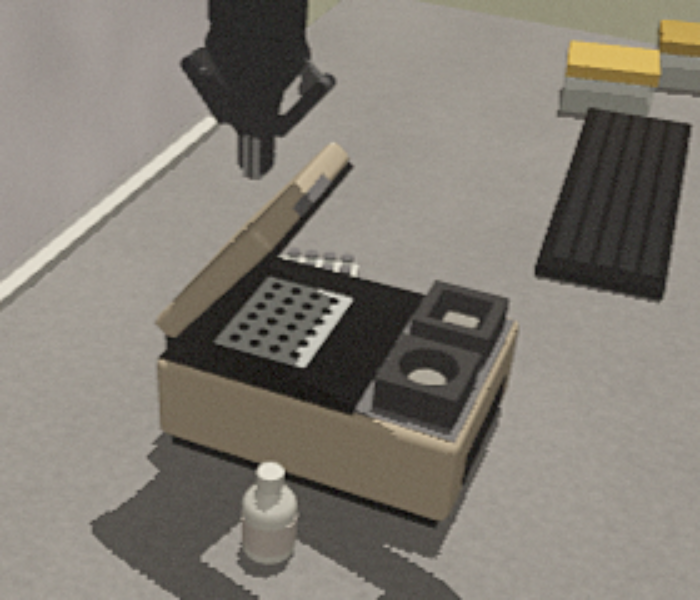

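The fingertips are behind the lid's free edge, with the tip at (255,172) and the edge at (340,150) in the crop. Now I'll sweep along the hinge arc.

```bash
python3 -m pendant '[[0,-6,0,2,0],[0,-8,0,2,0],[0,-12,0,7,0],[0,-12,0,8,0],[0,-10,0,10,0],[0,-10,0,10,0],[0,-8,0,11,0],[0,-8,0,12,0],[0,-6,0,13,0],[0,-5,0,13,0]]'
python3 -m pendant '[[0,-2,0,4,0],[0,-1,0,4,0],[0,0,0,3,0],[0,0,0,0,0]]'
```

```text
time: 5.05
tool_pos: [565.4, -97.1, 155.4]
tcp_rot: [179.9, -0.2, 0.1]
ft_force: [-0.6, -0.6, 2.4]
finger_gap: 0.4
time: 5.45
tool_pos: [562.1, -96.9, 142.3]
tcp_rot: [180.0, -0.0, 0.0]
ft_force: [-0.4, 0.2, 0.3]
finger_gap: 0.1
```

```bash
python3 -m pendant '[[0,-1,0,3,0],[0,0,0,3,0],[0,0,0,2,0],[0,0,0,0,0]]';python3 -m pendant '[[0,0,0,1.5,0],[0,0,0,1.5,0],[0,0,0,0,0]]'
```

```text
time: 5.85
tool_pos: [561.0, -96.9, 134.2]
tcp_rot: [-180.0, -0.0, 0.0]
ft_force: [-0.5, 0.4, 0.7]
finger_gap: -0.1
time: 6.15
tool_pos: [561.2, -96.9, 133.9]
tcp_rot: [180.0, -0.1, 0.0]
ft_force: [-10.4, 2.3, 19.8]
finger_gap: -0.1
```

The lid has reached its hard stop: 20 N at z≈134, as expected. I'll lift off and move near the run module to look with the wrist camera.

```bash
python3 -m pendant '[[0,0,0,-15,0],[0,0,0,-30,0],[0,0,0,-30,0],[0,-28,-14,-10,0],[0,-28,-14,0,0],[0,-28,-14,0,0],[0,0,0,0,0],[0,0,0,0,0]]'
python3 - <<'E'
from h import *
print(r.sense()['tool_pos'],optics.camera_params('wrist'))
a=[]
for c in('wrist','scene'):
    p,d=optics.snapshot(c);a.append(p);np.save(c+'3.npy',d);cv2.imwrite(f'pics/{c}3.png',p)
    for q in('run_key_top','run_mouth','run_module','eject_module','lid'):print(c,q,[(np.round(o['at'],1),round(o['score'],2)) for o in optics.search_frame(c,q)[:2]])
cv2.imwrite('pics/look3.png',cv2.resize(np.vstack([a[0]]),(747,560)))
d=np.load('scene3.npy');K,e,M=cam('scene')
v,u=np.mgrid[0:420,0:560];e,ry=rays('scene',np.c_[u.ravel(),v.ravel()]);P=e+ry*d.ravel()[:,None]
for x in(580,620,660):
  for y in(-160,-40):
    k=(abs(P[:,0]-x)<8)&(abs(P[:,1]-y)<8)&(P[:,2]>50)&(P[:,2]<250);print(x,y,k.sum(),np.median(P[k,2]).round(1))
E
```

```text
time: 6.95
tool_pos: [477.0, -54.7, 216.9]
tcp_rot: [180.0, -0.1, 0.0]
ft_force: [0.9, 0.3, 0.8]
finger_gap: 0.3
[476.99811087 -54.71852567 216.85495289] {'camera_matrix': array([[325.1922621 ,   0.        , 278.14482849],
       [  0.        , 325.1922621 , 211.53951027],
       [  0.        ,   0.        ,   1.        ]]), 'eye': array([476.94919371,  29.07992212, 359.03695487]), 'orientation': array([ 1.60972570e+02, -8.20427920e-02,  2.16137927e-03])}
wrist run_key_top [(array([470.4, -51.9, 111.6]), 0.79), (array([595.2, -72.1, 135.9]), 0.2)]
wrist run_mouth [(array([467.9, -54.2, 130.5]), 0.59)]
wrist run_module [(array([466.2, -55. , 127.1]), 0.98), (array([468.3, -51.1, 112.9]), 0.7)]
wrist eject_module [(array([ 447.8, -112.7,  125.8]), 0.83)]
wrist lid [(array([595.2, -74.5, 138.5]), 0.56)]
scene run_key_top []
scene run_mouth [(array([475.7, -57.6, 130. ]), 0.59)]
scene run_module [(array([472.3, -53.7, 126.1]), 0.6), (array([ 640.4, -104.6,  136.8]), 0.59)]
scene eject_module [(array([ 622.2, -100.6,  136.3]), 0.59)]
scene lid [(array([621.3, -97.3, 137.5]), 0.83)]
580 -160 92 134.3
580 -40 78 134.0
620 -160 98 134.0
620 -40 85 134.0
660 -160 111 134.0
660 -40 95 134.0
```

View pics/look3.png

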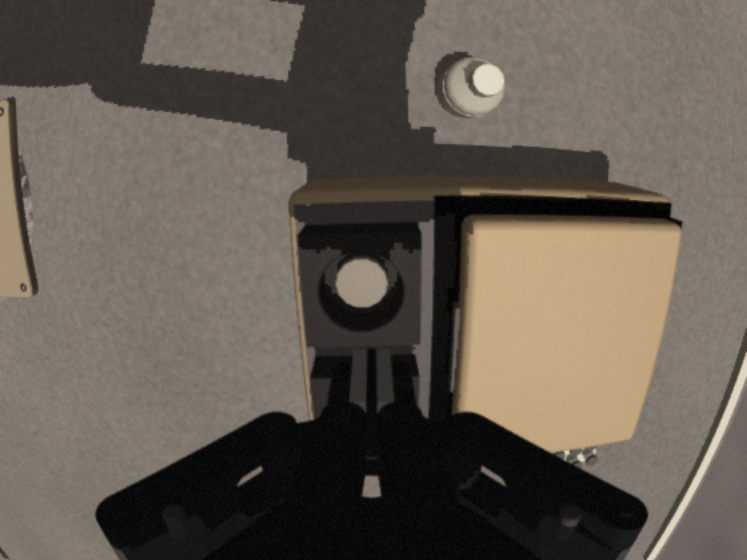

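View pics/scene3.png

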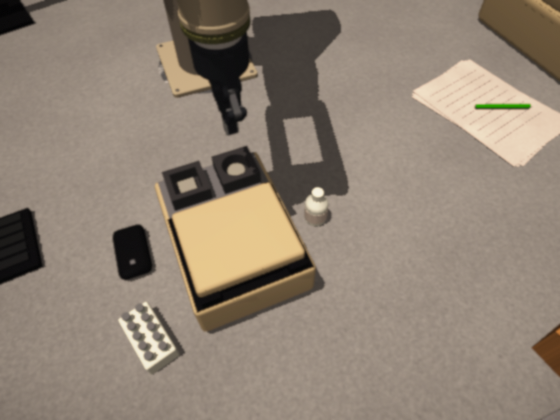

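The lid is shut: its top is at 134 everywhere. The wrist view shows the key disc at (361,283) and the mouth at about (361,291), both in the enlarged picture. Now I'll locate the disc by intensity and cast the fisheye ray.

```bash
python3 - <<'E'
from h import *
p=cv2.imread('pics/wrist3.png');K,e,M=cam('wrist')
e=np.array([476.95,29.08,359.04]);M=R.from_euler('xyz',[160.973,-.082,.002],degrees=True).as_matrix()
g=p.min(2)[190:250,235:305];n,l,st,c=cv2.connectedComponentsWithStats((g>90).astype(np.uint8));i=1+st[1:,4].argmax();dc=c[i]+[235,190];print(dc,st[i])
def at(uv,z):
    w=(np.array(uv)-K[:2,2])/K[0,0];t=np.hypot(*w);d=M@np.r_[w/t*np.sin(t),np.cos(t)];return e+d*(z-e[2])/d[2]
print('key',at(dc,115),'mouth',at((270.8,218.5),130))
for uv in((225,188),(315,188),(225,260),(315,260)):print(uv,at(uv,130))
print('scene',onz('scene',(236.5,166),130),'side',onz('side',(352.1,207.5),130))
E
```

```text
[270.75462963 211.99814815] [  17    4   39   36 1080]
key [471.43205708 -55.46110638 115.        ] mouth [471.76634889 -55.43093424 130.        ]
(225, 188) [438.25292104 -31.60243982 130.        ]
(315, 188) [504.2325252  -31.70840203 130.        ]
(225, 260) [434.82144717 -90.8416429  130.        ]
(315, 260) [506.59483066 -90.68969481 130.        ]
scene [[478.4258863  -55.38801712 130.        ]] side [[467.35027344 -49.46920107 130.        ]]
```

```bash
python3 -m pendant '[[0,-5,0.5,10,0],[0,0,0,25,0],[0,0,0,25,0],[0,0,0,15,0],[0,0,0,5,0],[0,0,0,5,0],[0,0,0,5,0],[0,0,0,4,0],[0,0,0,2,0],[0,0,0,0,0]]'
python3 - <<'E'
from h import *
p,d=optics.snapshot('wrist');cv2.imwrite('pics/w4.png',cv2.resize(p[140:340,150:420],(756,560)));s=r.sense();print(s['tool_pos'],s['ft_force'])
E
```

```text
time: 8.55
tool_pos: [472.0, -55.3, 120.3]
tcp_rot: [180.0, -0.0, 0.0]
ft_force: [0.2, -0.6, 0.6]
finger_gap: 0.2
[472.02843546 -55.37974803 120.51967735] [ 0.60345156  0.44597543 -0.00412118]
```

View pics/w4.png

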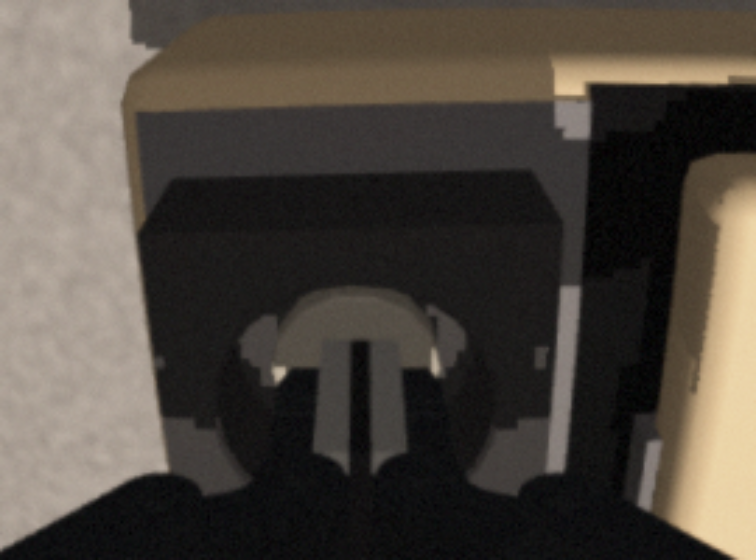

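The fingertips are inside the round well, centred at about (358,370) over the disc, with no contact force. Now pressing.

```bash
python3 -m pendant '[[0,0,0,3,0],[0,0,0,3,0],[0,0,0,2,0],[0,0,0,0,0]]'; python3 -m pendant '[[0,0,0,1.5,0],[0,0,0,1.5,0],[0,0,0,0,0]]'
```

```text
time: 9.0
tool_pos: [472.2, -55.4, 112.4]
tcp_rot: [180.0, -0.0, -0.0]
ft_force: [-0.1, -0.7, 3.2]
finger_gap: 0.5
time: 9.3
tool_pos: [472.2, -55.4, 109.4]
tcp_rot: [180.0, -0.0, -0.0]
ft_force: [0.5, 0.2, 3.9]
finger_gap: 0.4
```

```bash
python3 -m pendant '[[0,0,0,1,0],[0,0,0,0.5,0],[0,0,0,0,0]]'; python3 -m pendant '[[0,0,0,0.5,0],[0,0,0,0.5,0],[0,0,0,0,0],[0,0,0,0,0]]'
```

```text
time: 9.6
tool_pos: [472.3, -55.4, 108.9]
tcp_rot: [180.0, -0.0, 0.0]
ft_force: [-3.7, 0.6, 12.4]
finger_gap: 0.5
time: 10.0
tool_pos: [472.3, -55.4, 108.8]
tcp_rot: [180.0, -0.0, 0.0]
ft_force: [-7.9, 1.7, 20.2]
finger_gap: 0.0
```

The key bottomed: travel stopped at 108.8 and the force rose to 20 N. Retracting and checking.

```bash
python3 -m pendant '[[0,0,0,-3,0],[0,0,0,-5,0],[0,0,0,-15,0],[0,0,0,-25,0],[0,0,0,-25,0],[0,0,0,-25,0],[0,0,0,-10,0],[0,0,0,0,0],[0,0,0,0,0]]'
python3 - <<'E'
from h import *
s=r.sense();print(s['tool_pos'],s['ft_force'])
p,d=optics.snapshot('wrist');print([(o['at'].round(1) if hasattr(o['at'],'round') else o['at'],o['score']) for o in optics.search_frame('wrist','run_key_top')[:1]])
q,d=optics.snapshot('scene')
o=cv2.imread('pics/scene3.png');print('bystander diff',[abs(q[a:b,c:e].astype(int)-o[a:b,c:e]).mean().round(2) for a,b,c,e in((185,225,305,330),(300,370,115,185),(220,280,110,155))])
v,u=np.mgrid[0:420,0:560];e,ry=rays('scene',np.c_[u.ravel(),v.ravel()]);P=e+ry*d.ravel()[:,None]
for x in(580,660):
    k=(abs(P[:,0]-x)<8)&(abs(P[:,1]+100)<8)&(P[:,2]>50)&(P[:,2]<250);print(x,np.median(P[k,2]).round(1))
cv2.imwrite('pics/f.png',np.hstack([p[120:420,100:480],q[100:400,90:470]]))
E
```

```text
time: 10.9
tool_pos: [471.3, -55.2, 213.4]
tcp_rot: [-180.0, 0.1, -0.0]
ft_force: [0.8, -0.0, 0.9]
finger_gap: 0.1
[471.27833304 -55.22775797 213.38737541] [ 0.80707997 -0.04138572  0.94229301]
[([470.7, -52.8, 112.3], 0.97)]
bystander diff [np.float64(1.71), np.float64(0.4), np.float64(0.53)]
580 134.1
660 134.2
```

View pics/f.png

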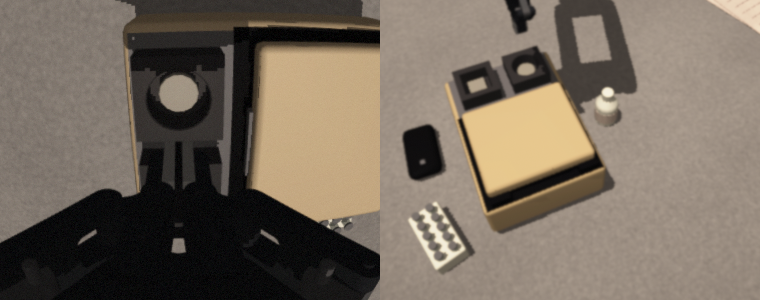

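The picture shows the lid flat, the key disc visible at (179,93) with nothing on it, and the bystanders in place. The key reads 112.3, against 111.6 before the press, so it is up.

```bash
python3 -c "from bench import hand_in;print(hand_in())"
```

```text
the job is handed in; nothing more can be done
None
```

The cycler job is done and handed in: I pushed the lid shut with the closed fingertips, then pressed the run key in the round well (the left one) once and let it come up. It took about 11 s of robot time.

- **Lid:** it stopped hard at a fingertip height of 134 mm with 20 N. Depth images put its top at about 134 mm both after shutting and at the end, which matches fully shut.
- **Run key:** it travelled about 6 mm and stopped at 108.8 mm (109 expected). The force rose from about 4 N to 20 N there, so it was fully down. Afterwards its detected height was 112.3 mm, against 111.6 mm before the press. Both are about 3 mm below the expected 115 mm, within the detector's 4 mm error, so the key is back up.
- **Everything else:** the bottle, rack and mouse show no visible movement. The tool never went to the eject key. At hand-in the fingertips were 213 mm up and touching nothing.

The one disagreement was the well's position. The scene and side cameras differed from the wrist camera by about 4 to 7 mm, so I used the wrist camera, and a close-up confirmed the fingertips were centred before pressing. No check failed.

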